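# Present the ball tray to the bench camera

### The job

Take the aluminium ball tray by its upright fin, pull it straight out of its snap dock, and carry it level, with the loose steel ball still in its pocket, to the bench camera. Finish while still holding the tray: level, still, clear of everything else, with the ball on the axis of the lens and 90 mm in front of the lens glass. Do not bump the camera, and leave the other things on the bench where they are.

Things in the scene. Friction and masses are not known exactly. Their poses are not given: they have to be found in the camera images.
- tray: Bare aluminium tray, about 260 g. Origin: underside, below the centre of its upright fin; z up. Plate 10 mm thick, from x = -100 to +30 mm, 64 mm wide (y). A round pocket 26 mm across, 5 mm deep, with the ball, lies at x = -75 mm. A tongue 18 mm wide, 10 mm thick, runs on from the plate into the dock, to a 28 mm wide bulb ending at x = +83 mm. Starts fully docked.
- tray_grip (a point): Grip point in the middle of the tray's fin, 45 mm above the tray's underside. The fin is 12 mm thick along tray x, 44 mm wide along y, and rises from the plate to 62 mm above the underside; grip it across its thickness, fingers closing along x, firmly (about 60 N).
- tray_pocket (a point): Point on the tray where the ball's centre is when the ball sits in the middle of its pocket: tray x = -75 mm, 17 mm above the underside.
- ball_center (a point): Centre of the loose polished steel ball, 24 mm across, about 56 g. It can roll 3 mm any way inside the pocket; it rolls over the 5 mm rim if the tray tips past about 50 degrees or is jerked hard.
- dock: Black plastic snap dock fixed to the bench, x from -112 to +103 mm, 90 mm wide. Origin at bench level, right below the tray's origin when docked, with the same axes. The tray slides out along the dock's -x, roughly towards the robot, on a flat deck 12 mm above the bench. Within the first 10 mm the pull rises to about 10 N, then the snap lets go.
- dock_mouth (a point): Middle of the dock's mouth: dock x = +45 mm, 18 mm above the bench. From here to x = +103 mm two grey lips, up to 31 mm above the bench, cover the tongue so that the tray cannot be lifted, and two sprung plungers hold its bulb. After a pull of 45 mm the bulb is clear of the lips and the tray can be lifted.
- bench_camera: Bench camera on a post, fixed to the bench: base 90 x 90 mm, a white box (75 x 56 x 56 mm) and a black lens barrel 42 mm across, up to 163 mm high. Origin: bench level at the base's centre. The lens looks along the camera's own -x, level, with its axis 135 mm above the bench.
- lens (a point): Centre of the lens glass: 75 mm from the camera's origin along its -x, 135 mm above the bench.
- focus (a point): Empty point in the air on the lens axis, 90 mm in front of the lens glass, 135 mm above the bench: the ball's centre is to be held here.
- circuit_board: Bystander: loose green circuit board, 70 x 80 mm, 10 mm high, origin under its centre.
- tape_reel: Bystander: white component reel lying flat, 90 mm across, 14 mm high, origin under its centre.
- swab_jar: Bystander: clear jar, 52 mm across, 75 mm high, origin under its centre.
- screwdriver: Bystander: screwdriver lying along its x, 170 mm long, about 30 mm high.
- parts_bin: Bystander: black open bin, 70 x 100 x 40 mm, origin under its centre.
- note_block: Bystander: pale note block, 75 x 75 x 30 mm, origin under its centre.
- mouse: Bystander: round black mouse, 60 mm across, 30 mm high, origin under its centre.
Things that resemble listed ones, but are neither listed nor needed, are in the scene too. There is more than one size of the bench_camera; the job needs the smallest.

How it is judged:
On the way, in this order (a step that is already met when the one before it is completed fails the run):
1. the tray is pulled clear of the dock with the ball in it (x of tray in the frame of dock below -0.042 m and distance between ball_center and tray_pocket below 0.012 m), for 0.05 s.
2. the tray is lifted off the dock in the fingers (height (world z) of tray above 0.06 m and contact force between the fingers and tray above 1 N and contact force between tray and dock below 0.1 N), for 0.2 s.
At the end, for the whole second after the job is handed in: The fingers hold the tray in the air, still (under 30 mm/s), its plate within 7 degrees of level and touching neither dock nor camera, the ball in its pocket, the ball's centre within 20 mm of the point on the lens axis 90 mm in front of the lens glass (distance between ball_center and focus below 0.02 m and distance between ball_center and tray_pocket below 0.012 m and angle between tray's own z axis and vertical below 0.12 rad and linear speed of tray below 0.03 m/s and height (world z) of tray above 0.09 m and contact force between the fingers and tray above 1 N and contact force between tray and dock below 0.1 N and contact force between tray and bench_camera below 0.1 N); the arm keeps its last pose, push and grip.
It fails at once if the ball leaves its pocket (distance between ball_center and tray_pocket above 0.016 m).
It fails at once if the camera is bumped (contact force between anything else and bench_camera above 3 N).
It fails at once if a bystander is shoved more than 20 mm (distance of any of circuit_board, tape_reel, swab_jar, screwdriver, parts_bin, note_block, mouse from where it was at the start of the episode above 0.02 m).
It also fails if it takes over 54 s, if anything falls off the work surface, if the arm or the gripper's body presses on something with over 40 N, if the wrist force passes 120 N, or if a joint passes its speed limit or range.

### The arm

A 6-joint arm with a two-finger parallel gripper is mounted at the origin on the work surface. World frame = base frame: x ahead of the robot, y to its left, z up, the work surface at z = 0. Lengths are in m, angles in rad, forces in N, time in s.
With the tool pointing down it reaches from about 0.425 to 0.925 m from the base axis. Payload 12.5 kg.
Tool frame: the origin (TCP) lies midway between the tips of the shut fingers; the grasp point (between the pads) lies 19 mm behind it; z points along the fingers, y is the line along which they close (so a half turn about z gives the same grasp; the last joint's range is limited). The gripper opens to 85 mm and grips with 20 to 120 N. Pads are 22 mm wide; open, the fingers measure 114 mm over their backs; the gripper's body (76 mm by 85 mm) begins 54 mm behind the grasp point. The pads swing forward as they close: fully open they stand 13 mm farther back than shut.
Start: joints at [-1.323, 0.491, 1.559, -0, 1.092, -0.106], TCP at [0.217, -0.586, 0.231] pointing down, gripper open.
Joint ranges: [-3.1, 3.1], [-0.84, 2.19], [0.05, 2.79], [-1.13, 4.28], [0.06, 2.93], [-2.69, 2.69]. Speed limits (rad/s): [2.22, 2.22, 2.79, 3.14, 3.14, 3.14].

### API

Orientations are given as a unit quaternion [x, y, z, w].
In Python, from plant import read_state, snapshot, camera_info, hand_in, find_in, spot_point gives the robot as it stands.
- The arm moves only by the tool drive_tool, never from a script. Its arguments are lists of equal length, an entry for each row: "slide": the shift along the tool's x, y, z in mm, a list of three; "angular": the turn, a rotation vector about the tool's x, y, z in degrees, a list of three. A call has 1 to 20 rows; each row is the pose to reach, as a shift and turn from the pose commanded when the call began, along the tool's axes at that moment; what a row does not reach only later rows make up. A row lasts 1/10 s, in which the tool goes at most 50 mm and 8.59 degrees, less where a joint would pass 70% of its speed; a pose out of reach is approached as far as the arm can. A call with a gripper value outside its range is refused whole. "gripper" is the closure, from 0 (fully open) to 1 (shut), set as the call begins (left out, the last holds). The fingers move at their own pace and stop on an object; "squeeze" is the grip in N (left out, the last holds). Time passes only in rows, so rows that repeat a pose let the fingers close. It gives the time, the measured TCP pose, the force, the opening and the grip force at its end, in the units of the state.
- read_state(): the state, without advancing time (a new reading comes with each control period).
- snapshot(name): name is "side" or "top"; returns (picture, depth): 480x640x3 uint8, red, green, blue; 480x640 float32, m along the optical axis (not along the pixel's ray), 0 where there is no reading.
- camera_info(name): a dict with "K" (3x3 intrinsics, pixels), "view" (4x4, takes a point from world to camera coordinates). Camera axes: x right, y down, z forward; pixel columns grow to the right and rows downward; lengths in m; the calibration is good to about 2 mm. A picture is of the moment at which its call begins. camera_info takes no time and is no camera call.
- hand_in(): hands the job in; it is judged then, once.
Trained networks look in the newest picture that a camera, given by its name, has taken for a name from the list of things; names that differ only in an ending like _2 or _b are one class to them, and where a whole thing is asked for, a point or a joint stands for the part that bears it (a point fixed in the world has none). Each returns a list of dicts, best first, with "confidence" (0 to 1); they miss things now and then, are a little off and sometimes report something else, mostly with a low value. They report only what shows in the picture. A call takes as long as a camera call. They do not tell look-alikes from the thing itself.
- find_in(camera, thing): "extent" ([left, top, width, height] in pixels, round what is visible of it).
- spot_point(camera, thing): "position" ([column, row] in pixels: a listed point, or the origin of a listed thing).
The state is a dict: "t": time; "joints": joint angles; "dq": joint speeds; "tau": joint torques, N m; "tcp_pos": TCP position; "ee_rot": TCP orientation; "ft_force": force on the tool from outside, world axes, zero at the start; "moment": the same for the moment, N m; "grip_width": opening from 0.0 (shut) to 1.0 (fully open); "grip_force": force on a finger pad.
Only numpy, scipy, OpenCV 4.12 (cv2) and the standard library are available. Lean on these libraries where they do the work, as an engineer would, in place of code of your own. Each camera call takes 0.05 s, during which the arm holds its last target. There are 200 camera calls.

## Working session

There is one attempt and no reset: what is moved stays moved. The work goes in short steps, Python scripts to look and compute and a tool call to move; the robot and the scene stay as the last step left them, time stands still between calls to the robot, and variables do not carry over. Pictures are saved under pics/ and viewed, at most 10 in all, crops included, and the job is handed in when it is done.

Besides the shell and the picture viewer there is one more tool, called after "Call:" in YAML: its name, and indented under it one key for each argument. drive_tool: Moves the arm, as the interface text tells. Its arguments: {"type":"object","properties":{"slide":{"type":"array"},"angular":{"type":"array"},"gripper":{"type":"number"},"squeeze":{"type":"number"}},"required":["slide","angular"]}

```bash
mkdir -p pics; cat > h.py <<'E'
import numpy as np, cv2
from plant import *
from scipy.spatial.transform import Rotation as R
def ray(cam,px):
    c=camera_info(cam);K=np.array(c["K"]);V=np.array(c["view"])
    d=V[:3,:3].T@np.linalg.solve(K,[px[0],px[1],1.]);o=-V[:3,:3].T@V[:3,3];return o,d
def atz(cam,px,z):
    o,d=ray(cam,px);return o+d*(z-o[2])/d[2]
def tri(a,b):
    o1,d1=a;o2,d2=b;d1=d1/np.linalg.norm(d1);d2=d2/np.linalg.norm(d2)
    s=np.linalg.lstsq(np.c_[d1,-d2],o2-o1,rcond=None)[0];p=o1+s[0]*d1;q=o2+s[1]*d2
    return (p+q)/2,np.linalg.norm(p-q)
def proj(cam,p):
    c=camera_info(cam);q=np.array(c["K"])@(np.array(c["view"])@[*p,1])[:3];return q[:2]/q[2]
E
cat > a.py <<'E'
from h import *
np.set_printoptions(precision=4,suppress=True)
for c in("side","top"):
    im,d=snapshot(c);cv2.imwrite(f"pics/{c}0.png",im[:,:,::-1]);np.save(f"{c}0.npy",d)
    print(c,ray(c,(320,240)))
    for t in("tray_grip","tray_pocket","ball_center","dock","dock_mouth","lens","bench_camera","focus"):
        print(t,[(np.round(x["position"],1).tolist(),round(x["confidence"],2)) for x in spot_point(c,t)][:4])
    for t in("bench_camera","tray","circuit_board","tape_reel","swab_jar","screwdriver","parts_bin","note_block","mouse"):
        print(t,[(np.round(x["extent"]).tolist(),round(x["confidence"],2)) for x in find_in(c,t)][:4])
print(read_state())
E
python3 a.py
```

```text
side (array([0.059 , 0.8622, 0.7609]), array([ 0.4234, -0.7465, -0.5136]))
tray_grip [([280.5, 318.6], 0.68)]
tray_pocket [([306.0, 344.2], 0.63)]
ball_center [([303.7, 338.0], 0.4)]
dock [([284.0, 335.1], 0.58)]
dock_mouth [([270.2, 319.9], 0.86)]
lens [([338.7, 159.3], 0.85), ([338.7, 199.0], 0.72), ([399.6, 191.9], 0.6)]
bench_camera [([355.4, 213.6], 0.97), ([419.6, 255.6], 0.96), ([353.1, 241.1], 0.83), ([283.8, 339.7], 0.28)]
focus []
bench_camera [([335.0, 189.0, 40.0, 64.0], 0.8), ([332.0, 152.0, 56.0, 62.0], 0.76), ([392.0, 189.0, 47.0, 81.0], 0.74), ([265.0, 308.0, 56.0, 53.0], 0.71)]
tray [([263.0, 310.0, 63.0, 50.0], 0.77)]
circuit_board [([335.0, 268.0, 34.0, 13.0], 0.6)]
tape_reel [([250.0, 245.0, 28.0, 17.0], 0.81)]
swab_jar [([191.0, 368.0, 31.0, 40.0], 0.59)]
screwdriver [([292.0, 219.0, 24.0, 17.0], 0.57), ([264.0, 309.0, 56.0, 50.0], 0.44)]
parts_bin [([201.0, 268.0, 41.0, 40.0], 0.67), ([336.0, 194.0, 37.0, 60.0], 0.17)]
note_block [([157.0, 342.0, 48.0, 31.0], 0.64)]
mouse [([390.0, 220.0, 11.0, 10.0], 0.75)]
top (array([ 0.4693, -0.0323,  1.3271]), array([ 0.091
[... 929 characters left out ...]
6.0], 0.84), ([142.0, 238.0, 27.0, 21.0], 0.26)]
parts_bin [([252.0, 160.0, 35.0, 25.0], 0.79)]
note_block [([162.0, 188.0, 34.0, 38.0], 0.95), ([143.0, 237.0, 26.0, 19.0], 0.57)]
mouse [([478.0, 264.0, 23.0, 15.0], 0.67)]
{'t': 1.8, 'joints': array([-1.3226,  0.4909,  1.5589, -0.    ,  1.0917, -0.1056]), 'dq': array([-0.0022, -0.0016, -0.0015, -0.0001,  0.0001, -0.0007]), 'tau': array([ -0.0018, -61.8278, -26.1848,  -0.0002,   0.0004,  -0.    ]), 'tcp_pos': array([ 0.2166, -0.5863,  0.2313]), 'ee_rot': array([ 0.9844,  0.176 , -0.    ,  0.    ]), 'ft_force': array([ 0.1674, -0.5479, -0.4156]), 'moment': array([ 0.0073,  0.0097, -0.0268]), 'grip_force': 0.0, 'grip_width': 0.9998603848293787}
```

```bash
python3 - <<'E'
from h import *
t=cv2.imread("pics/top0.png");s=cv2.imread("pics/side0.png")
cv2.imwrite("pics/t0.png",cv2.resize(t[130:400,120:560],None,fx=1.8,fy=1.8,interpolation=cv2.INTER_CUBIC))
cv2.imwrite("pics/s0.png",cv2.resize(s[130:430,130:500],None,fx=2,fy=2,interpolation=cv2.INTER_CUBIC))
np.set_printoptions(precision=4,suppress=True)
P=lambda a,b:print(*tri(ray("side",a),ray("top",b)))
P((280.5,318.6),(240.2,258.7));P((306,344.2),(234.3,290.2));P((303.7,338),(236.2,288.7));P((270.2,319.9),(244.5,243.2))
for a in((338.7,159.3),(338.7,199),(399.6,191.9)):
  for b in((435,212.9),(521.6,165.1),(453.5,286.9)):P(a,b)
print("origins")
for p in((355.4,213.6),(419.6,255.6),(353.1,241.1)):print(atz("side",p,0))
for p in((417.2,245.1),(432.3,320.8),(491.8,213.3)):print(atz("top",p,0))
E
```

```text
[0.5333 0.1987 0.0531] 0.006974920790418387
[0.4488 0.2165 0.0279] 0.009319775745875978
[0.4556 0.2108 0.0389] 0.014782586725444568
[0.5746 0.1915 0.0252] 0.0007607519979996577
[ 0.6382 -0.2733  0.282 ] 0.015278283060125547
[ 0.7719 -0.5154  0.1785] 0.00041472493452692226
[ 0.5425 -0.2603  0.3169] 0.17523608552561876
[ 0.6566 -0.311   0.1312] 0.0042572361313683695
[ 0.819  -0.6062 -0.0292] 0.016111336438132673
[ 0.5467 -0.294   0.1786] 0.18683001375626346
[ 0.5561 -0.3205  0.1983] 0.18223093609375757
[ 0.6753 -0.5792  0.0839] 0.2440595353938494
[ 0.4673 -0.3411  0.1934] 6.375451920791185e-05
origins
[ 0.6724 -0.4792  0.    ]
[ 0.3712 -0.3325  0.    ]
[ 0.5901 -0.2974  0.    ]
[ 0.5821 -0.2923  0.    ]
[ 0.372  -0.3345  0.    ]
[ 0.6773 -0.5035  0.    ]
```

View pics/t0.png

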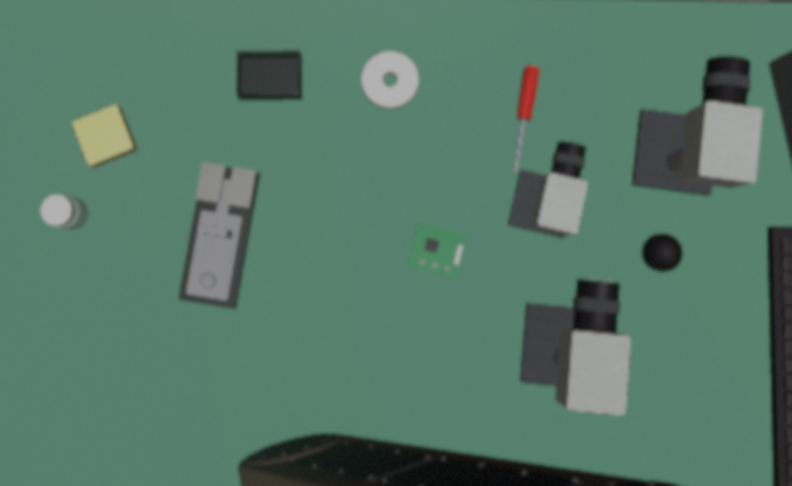

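View pics/s0.png

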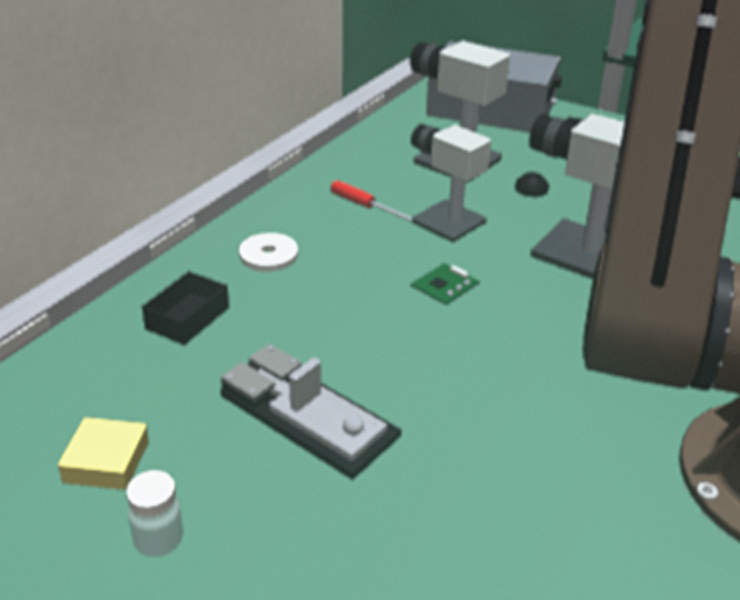

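The top view has the tray in its dock at about (238,262), fin near (241,259). The three bench cameras sit at roughly (432,236), (452,325) and (520,205), and the small one is at (432,236). The side view agrees: its lens is at (339,199). All the lenses point away from the robot. Next I refine the yaw angles using depth.

```bash
cat > m.py <<'E'
from h import *
np.set_printoptions(precision=4,suppress=True)
def cloud(cam,d):
    c=camera_info(cam);K=np.array(c["K"]);V=np.array(c["view"])
    v,u=np.nonzero(d);z=d[v,u]
    p=np.c_[(u-K[0,2])/K[0,0]*z,(v-K[1,2])/K[1,1]*z,z]
    return (p-V[:3,3])@V[:3,:3]
if __name__=="__main__":
    def rect(n,p):
        r=cv2.minAreaRect((p[:,:2]*1000).astype(np.float32));print(n,len(p),np.round(r,1) if 0 else r,"z",np.percentile(p[:,2],[5,50,95]))
    for cam in("top","side"):
        q=cloud(cam,np.load(cam+"0.npy"));sel=lambda c,r,a,b:q[(np.hypot(q[:,0]-c[0],q[:,1]-c[1])<r)&(q[:,2]>a)&(q[:,2]<b)]
        print(cam,"bench z",np.percentile(sel((.5,-.05),.06,-1,1)[:,2],[5,50,95]))
        rect("dock",sel((.53,.2),.15,.006,.045))
        rect("lips",sel((.61,.19),.07,.026,.045))
        rect("fin",sel((.535,.2),.05,.055,.1))
        f=sel((.535,.2),.05,.055,.1);print(f.mean(0))
        b=sel((.455,.213),.03,.032,.1);print("ball",len(b),b.mean(0) if len(b) else 0)
        rect("base",sel((.586,-.294),.075,.005,.05))
        rect("box",sel((.6,-.294),.12,.148,.19))
        rect("barrel",sel((.65,-.31),.05,.1,.19))
    from plant import camera_info
E
python3 m.py
```

```text
top bench z [-0.0046  0.      0.0044]
dock 2455 ((523.4654541015625, 196.42819213867188), (265.02471923828125, 271.91375732421875), 19.88234519958496) z [0.0081 0.0209 0.0335]
lips 539 ((590.6057739257812, 192.7454833984375), (85.53184509277344, 84.88545227050781), 82.71813201904297) z [0.0267 0.0304 0.0351]
fin 78 ((530.2607421875, 200.30982971191406), (42.077789306640625, 11.743449211120605), 81.86583709716797) z [0.063  0.0733 0.0773]
[0.5301 0.1997 0.0726]
ball 51 [0.4556 0.2114 0.0371]
base 492 ((578.8760375976562, -285.185546875), (147.13833618164062, 121.45448303222656), 38.01576614379883) z [0.0058 0.0119 0.0171]
box 966 ((599.2871704101562, -302.647705078125), (56.499977111816406, 125.71051025390625), 77.84293365478516) z [0.1506 0.1616 0.1665]
barrel 398 ((631.5272827148438, -306.033203125), (53.26021957397461, 60.8212776184082), 82.2974624633789) z [0.1406 0.1538 0.1645]
side bench z [-0.0044 -0.002   0.0014]
dock 2478 ((525.9974365234375, 202.7996368408203), (94.33772277832031, 219.47744750976562), 81.80479431152344) z [0.0084 0.0199 0.0318]
lips 489 ((602.4747924804688, 192.63099670410156), (87.55123901367188, 62.261329650878906), 79.00791931152344) z [0.0266 0.029  0.0314]
fin 148 ((529.1990356445312, 203.18798828125), (46.25908279418945, 15.914870262145996), 81.04763793945312) z [0.0561 0.0693 0.0731]
[0.528  0.206  0.0669]
ball 50 [0.4538 0.2166 0.0363]
base 424 ((591.8738403320312, -295.2372741699219), (104.27361297607422, 100.81008911132812), 79.16674041748047) z [0.0064 0.0102 0.0393]
box 336 ((600.2002563476562, -298.91436767578125), (60.64947509765625, 128.38040161132812), 80.1993179321289) z [0.1495 0.1595 0.1626]
barrel 180 ((632.7396240234375, -305.4494934082031), (46.28206253051758, 61.398895263671875), 73.37904357910156) z [0.1207 0.1445 0.161 ]
```

```bash
cat >> h.py <<'E'
def pose(yaw):  # tool y at yaw, z down
    a=np.radians(yaw);y=np.array([np.cos(a),np.sin(a),0]);z=np.array([0,0,-1.]);return R.from_matrix(np.c_[np.cross(y,z),y,z])
def go(*wps):
    s=read_state();p=s["tcp_pos"];r=R.from_quat(s["ee_rot"])
    print("t",s["t"],"tcp",p.round(4),"yaw y",np.degrees(np.arctan2(*r.as_matrix()[[1,0],1])).round(2))
    for x,y,z,w in wps:
        print(np.round(r.inv().apply(np.array([x,y,z])-p)*1000,1).tolist(),np.round(np.degrees((r.inv()*pose(w)).as_rotvec()),2).tolist())
E
python3 -c "
from h import *
go((.27,-.5,.34,-60),(.5,-.15,.34,-35),(.53,.2015,.2,-8.4),(.53,.2015,.11,-8.4))"
```

```text
t 1.8 tcp [ 0.2166 -0.5863  0.2313] yaw y -69.73
[80.0, -62.4, -108.7] [0.0, 0.0, -9.73]
[417.0, -311.1, -108.7] [0.0, 0.0, -34.73]
[567.0, -630.4, 31.3] [0.0, 0.0, -61.33]
[567.0, -630.4, 121.3] [0.0, 0.0, -61.33]
```

Call:
drive_tool:
  slide:
    - [27,-21,-36]
    - [54,-42,-72]
    - [80,-62,-109]
    - [80,-62,-109]
    - [120,-92,-109]
    - [160,-121,-109]
    - [200,-151,-109]
    - [240,-180,-109]
    - [280,-210,-109]
    - [320,-240,-109]
    - [360,-269,-109]
    - [417,-311,-109]
    - [417,-311,-109]
    - [440,-360,-87]
    - [463,-409,-65]
    - [486,-457,-44]
    - [509,-506,-22]
    - [532,-555,0]
    - [555,-604,20]
    - [567,-630,31]
  angular:
    - [0,0,-3]
    - [0,0,-6]
    - [0,0,-9]
    - [0,0,-10]
    - [0,0,-13]
    - [0,0,-16]
    - [0,0,-19]
    - [0,0,-22]
    - [0,0,-25]
    - [0,0,-28]
    - [0,0,-31]
    - [0,0,-34]
    - [0,0,-35]
    - [0,0,-39]
    - [0,0,-43]
    - [0,0,-47]
    - [0,0,-51]
    - [0,0,-55]
    - [0,0,-59]
    - [0,0,-61.3]
  gripper: 0

```text
t: 3.8
tcp_pos: [0.5279, 0.1756, 0.2098]
ee_rot: [0.756, 0.654, -0.0, 0.0]
ft_force: [2.0, 0.4, -0.4]
grip_width: 0.999
grip_force: 0.0
```

Call:
drive_tool:
  slide:
    - [0,0,0]
    - [0,0,0]
    - [0,0,0]
    - [0,0,0]
  angular:
    - [0,0,0]
    - [0,0,0]
    - [0,0,0]
    - [0,0,0]

```text
t: 4.2
tcp_pos: [0.5282, 0.1727, 0.2113]
ee_rot: [0.758, 0.653, 0.0, 0.0]
ft_force: [-0.7, 0.5, -0.7]
grip_width: 1.002
grip_force: 0.0
```

```bash
python3 - <<'E'
from h import *
from m import cloud
go((.53,.2015,.11,-8.4),(.53,.2015,.038,-8.4))
im,d=snapshot("side");cv2.imwrite("pics/s1.png",cv2.resize(im[200:420,200:400],None,fx=3,fy=2.7)[:,:,::-1])
q=cloud("side",d);np.save("side1.npy",d)
E
```

```text
t 4.2 tcp [0.5282 0.1727 0.2113] yaw y -8.54
[28.8, -2.6, 101.3] [0.05, -0.01, -0.14]
[28.8, -2.7, 173.3] [0.05, -0.01, -0.14]
```

View pics/s1.png

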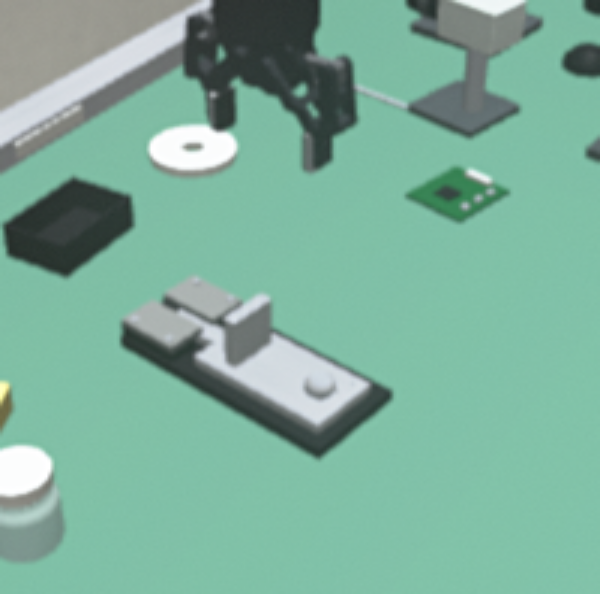

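The gripper hangs above the fin (fin at about crop (247,330)) with its fingers lined up along tray x, so I'll go down.

Call:
drive_tool:
  slide:
    - [15,-1,20]
    - [29,-3,55]
    - [29,-3,90]
    - [29,-3,120]
    - [29,-3,145]
    - [29,-3,162]
    - [29,-3,170]
    - [29,-3,173]
    - [29,-3,173]
    - [29,-3,173]
  angular:
    - [0,0,0]
    - [0,0,0]
    - [0,0,0]
    - [0,0,0]
    - [0,0,0]
    - [0,0,0]
    - [0,0,0]
    - [0,0,0]
    - [0,0,0]
    - [0,0,0]

```text
t: 5.25
tcp_pos: [0.5297, 0.2029, 0.0387]
ee_rot: [0.757, 0.653, 0.001, 0.0]
ft_force: [0.6, -0.1, 0.1]
grip_width: 0.997
grip_force: 0.0
```

```bash
python3 - <<'E'
from h import *
go((.53,.2015,.038,-8.4))
print(read_state()["ft_force"])
im,d=snapshot("side");im2,d2=snapshot("top")
a=cv2.resize(im[280:380,240:340],(400,400),interpolation=cv2.INTER_CUBIC);b=cv2.resize(im2[210:310,190:290],(400,400),interpolation=cv2.INTER_CUBIC)
cv2.imwrite("pics/g1.png",np.hstack([a,b])[:,:,::-1])
E
```

```text
t 5.25 tcp [0.5297 0.2029 0.0387] yaw y -8.44
[-1.4, 0.5, 0.7] [0.08, -0.03, -0.04]
[ 0.56249281 -0.10937321  0.07377555]
```

View pics/g1.png

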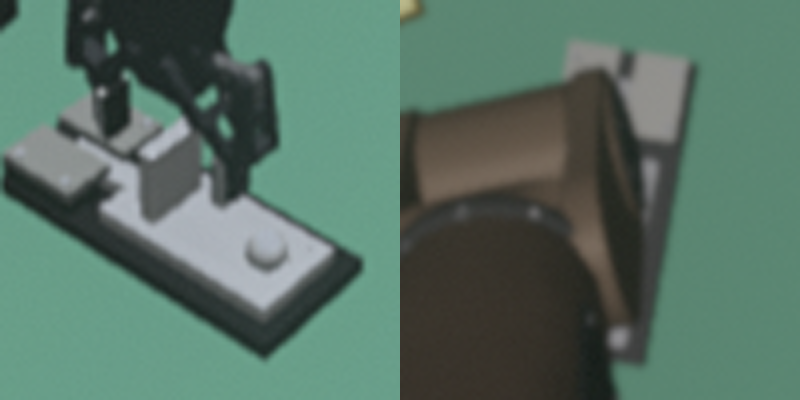

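Left half: the fin at crop (170,180) sits between the two fingers at (112,110) and (232,180), with the ball in its pocket at (267,248). I'll close on it.

Call:
drive_tool:
  slide:
    - [0,0,0]
    - [0,0,0]
    - [0,0,0]
    - [0,0,0]
    - [0,0,0]
    - [0,0,0]
    - [0,0,0]
    - [0,0,0]
    - [0,0,0]
    - [0,0,0]
    - [0,0,0]
    - [0,0,0]
  angular:
    - [0,0,0]
    - [0,0,0]
    - [0,0,0]
    - [0,0,0]
    - [0,0,0]
    - [0,0,0]
    - [0,0,0]
    - [0,0,0]
    - [0,0,0]
    - [0,0,0]
    - [0,0,0]
    - [0,0,0]
  gripper: 1
  squeeze: 60

```text
t: 6.55
tcp_pos: [0.5298, 0.2031, 0.038]
ee_rot: [0.757, 0.653, 0.001, 0.0]
ft_force: [5.8, -0.2, 1.9]
grip_width: 0.135
grip_force: 58.8
```

Call:
drive_tool:
  slide:
    - [0,-1,0]
    - [0,-2,0]
    - [0,-3.5,0]
    - [0,-5,0]
    - [0,-6.5,0]
    - [0,-8,0]
    - [0,-9.5,0]
    - [0,-11,0]
    - [0,-13,0]
    - [0,-15,0]
    - [0,-18,0]
    - [0,-21,0]
    - [0,-24,0]
    - [0,-27,0]
    - [0,-30,0]
    - [0,-33,0]
    - [0,-36,0]
    - [0,-38,0]
    - [0,-39.5,0]
    - [0,-40,0]
  angular:
    - [0,0,0]
    - [0,0,0]
    - [0,0,0]
    - [0,0,0]
    - [0,0,0]
    - [0,0,0]
    - [0,0,0]
    - [0,0,0]
    - [0,0,0]
    - [0,0,0]
    - [0,0,0]
    - [0,0,0]
    - [0,0,0]
    - [0,0,0]
    - [0,0,0]
    - [0,0,0]
    - [0,0,0]
    - [0,0,0]
    - [0,0,0]
    - [0,0,0]

```text
t: 8.55
tcp_pos: [0.4895, 0.2089, 0.0379]
ee_rot: [0.757, 0.653, 0.0, 0.0]
ft_force: [4.2, -1.2, 4.6]
grip_width: 0.132
grip_force: 59.6
```

Call:
drive_tool:
  slide:
    - [0,-1,0]
    - [0,-3,0]
    - [0,-6,0]
    - [0,-9,0]
    - [0,-12,0]
    - [0,-15,0]
    - [0,-17,0]
    - [0,-18,0]
    - [0,-18,0]
    - [0,-18,0]
    - [0,-18,0]
  angular:
    - [0,0,0]
    - [0,0,0]
    - [0,0,0]
    - [0,0,0]
    - [0,0,0]
    - [0,0,0]
    - [0,0,0]
    - [0,0,0]
    - [0,0,0]
    - [0,0,0]
    - [0,0,0]

```text
t: 9.65
tcp_pos: [0.4716, 0.2115, 0.0379]
ee_rot: [0.757, 0.653, 0.0, 0.0]
ft_force: [3.7, -0.3, 6.3]
grip_width: 0.133
grip_force: 59.7
```

```bash
python3 - <<'E'
from h import *
s=read_state();print(s["ft_force"],s["moment"],s["grip_force"],s["grip_width"])
go((.47,.21,.1,-8.4))
im,d=snapshot("side");im2,d2=snapshot("top")
a=cv2.resize(im[280:380,240:340],(400,400),interpolation=cv2.INTER_CUBIC);b=cv2.resize(im2[210:310,190:290],(400,400),interpolation=cv2.INTER_CUBIC)
cv2.imwrite("pics/g2.png",np.hstack([a,b])[:,:,::-1])
E
```

```text
[ 3.72528324 -0.28519596  6.31396132] [ 0.0025495  -0.4437333  -0.01776957] 59.72542583942413 0.13304672238304532
t 9.65 tcp [0.4716 0.2115 0.0379] yaw y -8.43
[-1.8, -1.4, -62.1] [0.0, 0.0, -0.03]
```

View pics/g2.png

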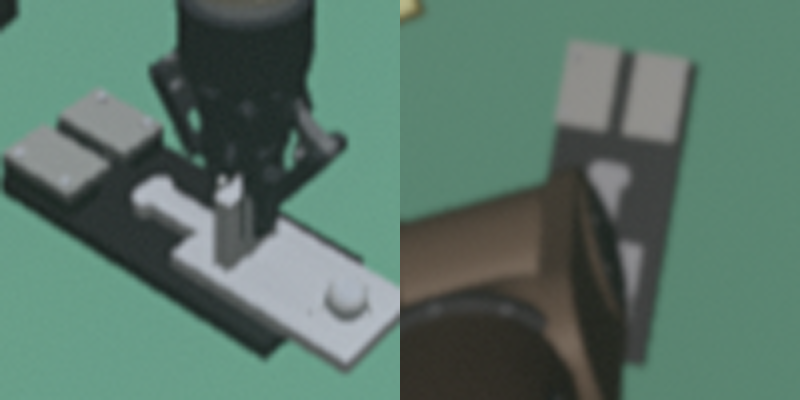

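The bulb at (150,193) is clear of the grey lips and the ball is still in its pocket at (347,297). Time to lift straight up.

Call:
drive_tool:
  slide:
    - [0,0,-1]
    - [0,0,-3]
    - [0,0,-6]
    - [0,0,-10]
    - [0,0,-15]
    - [0,0,-22]
    - [0,0,-30]
    - [0,0,-40]
    - [0,0,-52]
    - [0,0,-66]
    - [0,0,-80]
    - [0,0,-96]
    - [0,0,-112]
    - [0,0,-128]
    - [0,0,-144]
    - [0,0,-158]
    - [0,0,-170]
    - [0,0,-180]
    - [0,0,-187]
    - [0,0,-190]
  angular:
    - [0,0,0]
    - [0,0,0]
    - [0,0,0]
    - [0,0,0]
    - [0,0,0]
    - [0,0,0]
    - [0,0,0]
    - [0,0,0]
    - [0,0,0]
    - [0,0,0]
    - [0,0,0]
    - [0,0,0]
    - [0,0,0]
    - [0,0,0]
    - [0,0,0]
    - [0,0,0]
    - [0,0,0]
    - [0,0,0]
    - [0,0,0]
    - [0,0,0]

```text
t: 11.75
tcp_pos: [0.4719, 0.2115, 0.2284]
ee_rot: [0.757, 0.653, 0.0, 0.0]
ft_force: [-0.4, -0.7, -3.2]
grip_width: 0.132
grip_force: 58.5
```

Call:
drive_tool:
  slide:
    - [0,0,0]
    - [0,0,0]
    - [0,0,0]
  angular:
    - [0,0,0]
    - [0,0,0]
    - [0,0,0]

```text
t: 12.05
tcp_pos: [0.4716, 0.2114, 0.2273]
ee_rot: [0.757, 0.653, -0.0, -0.0]
ft_force: [-0.4, -0.3, -2.7]
grip_width: 0.134
grip_force: 58.5
```

```bash
python3 - <<'E'
from h import *
from m import cloud
np.set_printoptions(precision=4,suppress=True)
s=read_state();print(s["ft_force"],s["grip_force"],s["grip_width"],s["joints"])
im,d=snapshot("side");cv2.imwrite("pics/s3.png",cv2.resize(im[220:380,220:400],None,fx=3,fy=3,interpolation=cv2.INTER_CUBIC)[:,:,::-1])
for t in("ball_center","tray_pocket"):print(t,[(np.round(x["position"],1).tolist(),round(x["confidence"],2)) for x in spot_point("side",t)][:3])
p=s["tcp_pos"];u=np.array([np.cos(np.radians(-8.4)),np.sin(np.radians(-8.4)),0])
print("expected",proj("side",p-.075*u+[0,0,-.009]),p-.075*u+[0,0,-.009])
for w in(79,50,-8):
  a=np.radians(w);print(w,[.746+.075*np.cos(a),-.331+.075*np.sin(a)])
a=np.radians(79);f=np.array([.746+.075*np.cos(a),-.331+.075*np.sin(a)])
go((.62,.0,.235,35),(*f,.235,79),(*f,.144,79))
E
```

```text
[-0.4448 -0.3014 -2.7012] 58.45188081264496 0.1335872706397854 [ 0.2936  0.343   1.8253 -0.0001  0.9743  0.4408]
ball_center []
tray_pocket [([328.3, 286.3], 0.82), ([337.3, 197.2], 0.59), ([266.3, 321.6], 0.19)]
expected [329.1153 286.7722] [0.3975 0.2224 0.2183]
79 [np.float64(0.7603106746532409), np.float64(-0.2573779612414252)]
50 [np.float64(0.7942090707264905), np.float64(-0.27354666676607664)]
-8 [np.float64(0.8202701051556178), np.float64(-0.3414379825720049)]
t 12.2 tcp [0.4717 0.2115 0.2274] yaw y -8.43
[-187.5, 177.6, -7.6] [-0.04, 0.01, -43.43]
[-421.5, 354.2, -7.6] [-0.04, -0.01, -87.43]
[-421.5, 354.2, 83.4] [-0.04, -0.01, -87.43]
```

View pics/s3.png

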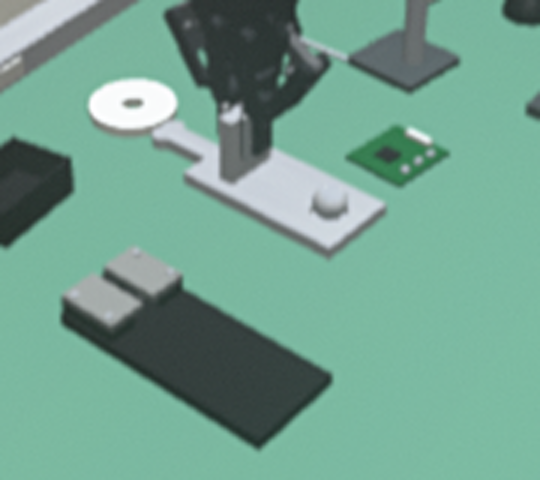

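The tray hangs level with the ball in its pocket at crop (330,200). I'll carry it in two smooth legs.

Call:
drive_tool:
  slide:
    - [0,0,0]
    - [-2,2,0]
    - [-6,5,0]
    - [-12,10,0]
    - [-22,18,-1]
    - [-34,29,-1]
    - [-49,42,-2]
    - [-67,56,-2]
    - [-85,72,-3]
    - [-105,88.5,-4]
    - [-125,105,-5]
    - [-143,121,-5]
    - [-161,135,-6]
    - [-176,148,-7]
    - [-188,159,-7]
    - [-198,167,-8]
    - [-204,172,-8]
    - [-208,175,-8]
    - [-210,177,-8]
    - [-210,177,-8]
  angular:
    - [0,0,0]
    - [0,0,-0.4]
    - [0,0,-1.2]
    - [0,0,-2.5]
    - [0,0,-4.5]
    - [0,0,-7.1]
    - [0,0,-10.2]
    - [0,0,-13.8]
    - [0,0,-17.7]
    - [0,0,-21.8]
    - [0,0,-25.8]
    - [0,0,-29.7]
    - [0,0,-33.3]
    - [0,0,-36.4]
    - [0,0,-39]
    - [0,0,-41]
    - [0,0,-42.3]
    - [0,0,-43.1]
    - [0,0,-43.5]
    - [0,0,-43.5]

```text
t: 14.2
tcp_pos: [0.6162, -0.0224, 0.2357]
ee_rot: [0.461, 0.887, -0.0, -0.0]
ft_force: [0.2, -0.5, -1.9]
grip_width: 0.13
grip_force: 58.5
```

```bash
python3 - <<'E'
from h import *
s=read_state();print(s["ft_force"],s["grip_force"],s["joints"])
go((.760,-.257,.235,79))
print([(np.round(x["position"],1).tolist(),round(x["confidence"],2)) for _ in [snapshot("side")] for x in spot_point("side","tray_pocket")][:3])
p=s["tcp_pos"];a=np.radians(35);print(proj("side",p-.075*np.array([np.cos(a),np.sin(a),0])-[0,0,.009]))
E
```

```text
[ 0.21445749 -0.51484602 -1.94966807] 58.523356318473816 [-1.43333266e-01  4.74692672e-01  1.57523917e+00 -7.76558310e-05
  1.09176537e+00 -7.55293434e-01]
t 14.2 tcp [ 0.6162 -0.0224  0.2357] yaw y 35.06
[-274.7, -17.1, 0.7] [-0.01, -0.0, -43.94]
[([330.6, 209.0], 0.69)]
[330.93614404 209.42252194]
```

Call:
drive_tool:
  slide:
    - [0,0,0]
    - [-2,0,0]
    - [-7,0,0]
    - [-16,-1,0]
    - [-29,-2,0]
    - [-45,-3,0]
    - [-65,-4,0]
    - [-87,-5,0]
    - [-112,-7,0]
    - [-137,-8.5,0]
    - [-163,-10,0]
    - [-188,-12,0]
    - [-210,-13,0]
    - [-230,-14,0]
    - [-246,-15,0]
    - [-259,-16,0]
    - [-267,-17,0]
    - [-272,-17,0]
    - [-274,-17,0]
    - [-274,-17,0]
  angular:
    - [0,0,0]
    - [0,0,-0.4]
    - [0,0,-1.2]
    - [0,0,-2.5]
    - [0,0,-4.6]
    - [0,0,-7.2]
    - [0,0,-10.3]
    - [0,0,-13.9]
    - [0,0,-17.9]
    - [0,0,-22]
    - [0,0,-26.1]
    - [0,0,-30]
    - [0,0,-33.7]
    - [0,0,-36.8]
    - [0,0,-39.4]
    - [0,0,-41.4]
    - [0,0,-42.8]
    - [0,0,-43.6]
    - [0,0,-44]
    - [0,0,-44]

```text
t: 16.3
tcp_pos: [0.7597, -0.2562, 0.2356]
ee_rot: [0.095, 0.995, 0.0, -0.0]
ft_force: [0.1, -0.5, -2.5]
grip_width: 0.135
grip_force: 58.5
```

```bash
python3 - <<'E'
from h import *
s=read_state();print(s["ft_force"],s["grip_force"],s["joints"])
go((.760,-.257,.144,79))
im,d=snapshot("side");np.save("side4.npy",d)
im2,d2=snapshot("top");np.save("top4.npy",d2)
a=cv2.resize(im[130:280,280:430],(400,400),interpolation=cv2.INTER_CUBIC);b=cv2.resize(im2[130:280,370:520],(400,400),interpolation=cv2.INTER_CUBIC)
cv2.imwrite("pics/g4.png",np.hstack([a,b])[:,:,::-1])
E
```

```text
[ 0.06588686 -0.50269669 -2.536005  ] 58.52375328540802 [-4.07596879e-01  7.65240401e-01  1.01880341e+00 -4.28487040e-05
  1.35777813e+00 -1.78762760e+00]
t 16.3 tcp [ 0.7597 -0.2562  0.2356] yaw y 79.07
[-0.5, -0.7, 91.6] [0.0, -0.01, 0.07]
```

View pics/g4.png

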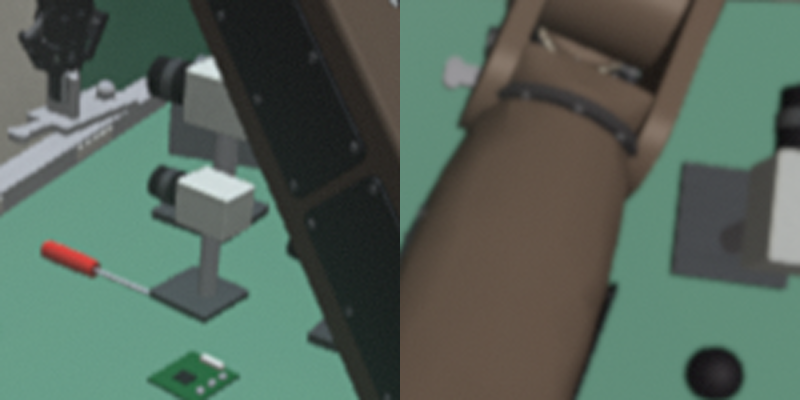

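Left half: the tray is level in front of and above the small camera, with the ball at (105,90) and the lens at (163,183). In the top view the forearm hides the small camera, so I'll check its height before going down.

```bash
python3 - <<'E'
from h import *
from m import cloud
np.set_printoptions(precision=3,suppress=True)
q=cloud("top",np.load("top4.npy"));s=cloud("side",np.load("side4.npy"))
for x,y in((.57,-.29),(.6,-.3),(.62,-.3),(.65,-.31),(.6,-.25),(.7,-.3)):
    m=np.hypot(q[:,0]-x,q[:,1]-y)<.02;print("top",x,y,np.percentile(q[m,2],[5,50]) if m.any() else 0)
# arm side face seen from side cam: lowest arm points per x
m=(s[:,2]>.2)&(s[:,1]<0)&(s[:,1]>-.36)
for x in np.arange(.3,.8,.05):
    k=m&(abs(s[:,0]-x)<.02)
    if k.sum()>5:print("side x",round(x,2),k.sum(),np.percentile(s[k,2],[1,5,95]),s[k,1].mean())
u=np.array([np.cos(np.radians(79)),np.sin(np.radians(79)),0]);b=read_state()["tcp_pos"]-.075*u-[0,0,.009]
k=np.linalg.norm(s-b,axis=1)<.016;print("ball exp",b,k.sum(),s[k].mean(0) if k.any() else 0)
E
```

```text
top 0.57 -0.29 0
top 0.6 -0.3 0
top 0.62 -0.3 0
top 0.65 -0.31 0
top 0.6 -0.25 [0.525 0.561]
top 0.7 -0.3 [0.542 0.546]
side x 0.3 68 [0.596 0.6   0.635] -0.13869182738731675
side x 0.35 1702 [0.567 0.577 0.67 ] -0.08689817824102646
side x 0.4 430 [0.65  0.654 0.678] -0.04077040530820912
side x 0.45 6 [0.679 0.679 0.68 ] -0.010369654661533568
side x 0.6 111 [0.481 0.487 0.54 ] -0.13655129867259075
side x 0.65 488 [0.462 0.467 0.561] -0.1588824195278184
side x 0.7 416 [0.209 0.216 0.55 ] -0.18395600221202607
side x 0.75 1795 [0.211 0.217 0.521] -0.23170373126221588
ball exp [ 0.745 -0.329  0.227] 48 [ 0.744 -0.327  0.226]
```

The forearm stays above 0.45 m and the ball is where I expected it. Going down.

Call:
drive_tool:
  slide:
    - [0,0,0]
    - [0,0,1]
    - [0,0,3]
    - [0,0,6]
    - [0,0,10]
    - [0,0,15]
    - [0,0,22]
    - [0,0,29]
    - [0,0,37]
    - [0,0,46]
    - [0,0,54]
    - [0,0,62]
    - [0,0,70]
    - [0,0,76]
    - [0,0,82]
    - [0,0,86]
    - [0,0,89]
    - [0,0,90]
    - [0,0,91]
    - [0,0,91]
  angular:
    - [0,0,0]
    - [0,0,0]
    - [0,0,0]
    - [0,0,0]
    - [0,0,0]
    - [0,0,0]
    - [0,0,0]
    - [0,0,0]
    - [0,0,0]
    - [0,0,0]
    - [0,0,0]
    - [0,0,0]
    - [0,0,0]
    - [0,0,0]
    - [0,0,0]
    - [0,0,0]
    - [0,0,0]
    - [0,0,0]
    - [0,0,0]
    - [0,0,0]

```text
t: 18.4
tcp_pos: [0.7597, -0.2562, 0.145]
ee_rot: [0.095, 0.995, -0.0, 0.0]
ft_force: [0.6, 0.3, -3.2]
grip_width: 0.127
grip_force: 58.5
```

```bash
python3 - <<'E'
from h import *
from m import cloud
np.set_printoptions(precision=4,suppress=True)
s=read_state();print(s["ft_force"],s["grip_force"])
u=np.array([np.cos(np.radians(79)),np.sin(np.radians(79)),0]);b=s["tcp_pos"]-.075*u-[0,0,.009]
im,d=snapshot("side");q=cloud("side",d)
k=np.linalg.norm(q-b,axis=1)<.016;print("ball exp",b,k.sum(),q[k].mean(0),"px",proj("side",b))
# box+barrel
f=q[(np.hypot(q[:,0]-.6,q[:,1]+.3)<.085)&(q[:,2]>.148)&(q[:,2]<.19)]
r=cv2.minAreaRect((f[:,:2]*1000).astype(np.float32));print(r)
for t in("ball_center","tray_pocket","lens"):print(t,[(np.round(x["position"],1).tolist(),round(x["confidence"],2)) for x in spot_point("side",t)][:3])
print("lens exp",proj("side",[.658,-.312,.135]),"focus",proj("side",[.746,-.331,.135]))
cv2.imwrite("pics/f.png",cv2.resize(im[150:270,270:420],(750,600),interpolation=cv2.INTER_CUBIC)[:,:,::-1])
E
```

```text
[ 0.6048  0.2532 -3.2472] 58.52306663990021
ball exp [ 0.7454 -0.3299  0.136 ] 45 [ 0.745  -0.3263  0.1358] px [318.855  189.3947]
((598.0380249023438, -300.8481750488281), (59.53992462158203, 127.18034362792969), 74.71833038330078)
ball_center [([318.5, 191.0], 0.52)]
tray_pocket [([317.9, 188.8], 0.79)]
lens [([337.4, 157.4], 0.75), ([337.6, 197.6], 0.61)]
lens exp [339.1765 197.7845] focus [318.8712 189.496 ]
```

View pics/f.png

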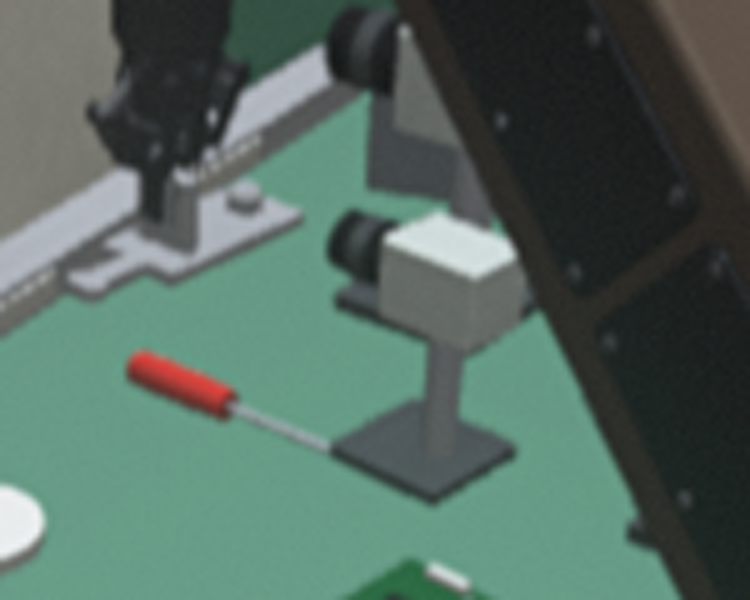

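The ball (245,195) is in its pocket in front of the small camera's lens (345,245), in line with the axis, and nothing is touching. I'll let it settle, then hand in.

Call:
drive_tool:
  slide:
    - [0,0,0]
    - [0,0,0]
    - [0,0,0]
    - [0,0,0]
    - [0,0,0]
  angular:
    - [0,0,0]
    - [0,0,0]
    - [0,0,0]
    - [0,0,0]
    - [0,0,0]

```text
t: 19.1
tcp_pos: [0.7597, -0.2562, 0.1448]
ee_rot: [0.095, 0.995, -0.0, 0.0]
ft_force: [-0.4, 0.7, -2.9]
grip_width: 0.132
grip_force: 58.5
```

```bash
python3 -c "
from plant import *
print(hand_in())"
```

```text
the job is handed in; nothing more can be done
None
```

I handed in at 19.1 s with the tray held level and still, the ball in its pocket, about 1 mm from my estimated focus point in front of the smallest bench camera (that estimate is good to about 8 mm); no verdict came back.

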